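# Hold the sample in the slotted reader's beam

## Task

Draw the sample holder straight out of its dock through the dock's open front (lips over its collar keep it from being lifted), then lower its blade through the narrow slot in the roof of the white reader until the window at the foot of the blade is level with the two lens barrels inside. Finish holding it there, upright and still: the gripper alone carries it, with the collar still clear of the roof and nothing pressing against the reader. Leave the other things on the bench where they are.

Things in the scene. Friction and masses are not known exactly. Their poses are not given: they have to be found in the camera images.
- holder: Sample holder, 137 mm tall, 80 g, upright. Origin: centre of the blade's foot; z up, x along the blade's width. Steel blade 30 (x) x 6 (y) mm, 0 to 75 mm above the foot; steel collar 30 x 30 mm, 75 to 80 mm; black grip 26 (x) x 14 (y) mm, 80 to 137 mm, pinched across y. Same after a half turn.
- holder_window (a point): Centre of the 14 x 14 mm glazed window in the holder's blade, 13 mm above the foot.
- holder_grip (a point): Where to pinch the grip: on the holder's axis, 115 mm above the foot.
- dock: Fixed aluminium fork, 105 mm high, on a dark 80 x 90 mm plate. Origin: on the bench under the channel's centre; z up, -x is its open front. The fork runs x = -22 to 22 mm (back stop), flared guides to x = -32 mm. The collar rests on ledges at z = 90 mm (foot at z = 15 mm), axis within 4 mm of x = 0. Blade gap between the ledges: 14 mm.
- dock_lips (a point): Middle of the gap between the dock's two lips, at their tops, z = 105 mm. Lip undersides at z = 99 mm: the collar has 4 mm of play upward and 2 mm to each side (cheeks 34 mm apart); the gap for the grip is 22 mm. The holder can be lifted once its axis is more than 50 mm in front (dock's -x) of this point.
- reader: Fixed white bridge-shaped housing 110 (x) x 120 (y) x 95 mm high, open to its front (-x). Origin: on the bench under its centre; z up. Inside floor at z = 10 mm. Two dark lens barrels, 22 to 26 mm thick, stand on the side walls, axis along y at z = 45 mm, 36 mm between their ends.
- reader_slot (a point): Centre of the roof slot at the roof's top face, 95 mm above the bench. The slot is 34 (along reader's x) x 10 (y) mm through the 8 mm roof, mouth chamfered 2 mm: 2 mm clearance on every side of the blade when its width lies along the reader's x.
- reader_beam (a point): Point midway between the two lens barrels, 50 mm below the slot's mouth, where the holder's window belongs; the collar is then 12 mm above the roof.
- beaker: Bystander: small plastic beaker, 45 mm wide, 54 mm tall; origin at the centre of its underside.
- vial_7: Bystander: glass vial with cap, 22 mm wide, 56 mm tall; origin at the centre of its underside.
- mug: Bystander: striped mug, 90 mm tall; origin at the underside.
- timer: Bystander: white digital timer, 24 x 62 x 58 mm; origin at the underside.
- tape_roll: Bystander: roll of white tape lying flat, 68 mm across, 18 mm high; origin at the underside.

How it is judged (in metres and radians):
On the way, in this order (a step that is already met when the one before it is completed fails the run):
1. the holder has been drawn out of the dock's open front, upright (x of holder in the frame of dock below -0.045 m and height (world z) of holder above 0.008 m and angle between holder's own z axis and vertical below 0.3 rad), for 0.1 s.
2. the foot of the blade has passed down through the roof slot (x of holder in the frame of reader between -0.006 and 0.006 m and y of holder in the frame of reader between -0.006 and 0.006 m and z of holder in the frame of reader below 0.085 m), for 0.1 s.
At the end, for the whole second after the job is handed in: Window within 6 mm of the point between the lens barrels along each reader axis (collar at least 6 mm above the roof), blade upright within 0.12 rad, held by the fingers (over 1 N), pressing on the reader with under 3 N, slower than 20 mm/s (x of holder_window in the frame of reader between -0.006 and 0.006 m and y of holder_window in the frame of reader between -0.006 and 0.006 m and z of holder_window in the frame of reader between 0.039 and 0.051 m and angle between the z axis of holder and the z axis of reader, either way round below 0.12 rad and contact force between the fingers and holder above 1 N and contact force between holder and reader below 3 N and linear speed of holder below 0.02 m/s); the arm keeps its last pose, push and grip.
It fails at once if a bystander was moved by more than 20 mm (distance of any of beaker, vial_7, mug, timer, tape_roll from where it was at the start of the episode above 0.02 m).
It also fails if it takes over 56 s, if anything falls off the work surface, if the arm or the gripper's body presses on something with over 40 N, if the wrist force passes 120 N, or if a joint passes its speed limit or range.

## Robot

A 6-joint arm with a two-finger parallel gripper is mounted at the origin on a cart in front of the work surface, level with it; the furniture and walls round the work are solid. World frame = base frame: x ahead of the robot, y to its left, z up, the work surface at z = 0. Lengths are in mm, angles in rad, forces in N, time in s.
With the tool pointing down it reaches from about 400 to 925 mm from the base axis. Payload 12.5 kg.
Tool frame: the origin (TCP) lies at the very end of the fingers, on their centre line; the grasp point (between the pads) lies 19 mm behind it; z points along the fingers, y is the line along which they close (so a half turn about z gives the same grasp; the last joint's range is limited). The gripper opens to 95 mm and grips with 3 to 60 N. Pads are 20 mm wide; open, the fingers measure 119 mm over their backs; the gripper's body (75 mm by 180 mm) begins 59 mm behind the grasp point.
Start: joints at [1.126, 0.491, 1.559, -0, 1.092, -0.106], TCP at [207.706, 589.495, 214.661] pointing down, gripper open.
Joint ranges: [-3.1, 3.1], [-0.84, 2.19], [0.05, 2.79], [-1.13, 4.28], [0.06, 2.93], [-2.69, 2.69]. Speed limits (rad/s): [2.22, 2.22, 2.79, 3.14, 3.14, 3.14].

## Interface

Orientations are given as [roll, pitch, yaw] about the fixed x, y, z axes, in that order (R = Rz(yaw) Ry(pitch) Rx(roll)).
In Python, from cell import env, camrig, workorder, status gives the robot as it stands (env), with the cameras (camrig), the job (workorder) and the readings (status).
- The arm moves only by the shell command python3 steer.py 'ROWS'. ROWS is a JSON object whose key "ticks" holds a list of rows, 1 to 5 of them, each of 5 numbers: dx, dy, dz in mm, then a turn about the tool's z in rad, then the opening from 0.0 (shut) to 1.0 (fully open); each row is the pose to reach, as a shift and turn from the pose commanded when the command began, along the tool's axes at that moment; what a row does not reach only later rows make up. A row lasts 1/12 s, in which the tool goes at most 41.7 mm and 0.125 rad, less where a joint would pass 70% of its speed; a pose out of reach is approached as far as the arm can. The fingers move at their own pace and stop on an object; the grip force is fixed at half the most. Time passes only in rows, so rows that do not move let the fingers close. It prints the time, the measured TCP pose, the force, the opening and the grip force at its end. Input that does not fit is refused with a message, and nothing moves.
- status.state(): the state, without advancing time (a new reading comes with each control period).
- camrig.read_camera(name): name is "side" or "top"; returns (picture, depth): 420x560x3 uint8, red, green, blue; 420x560 float32, mm along the optical axis (not along the pixel's ray), 0 where there is no reading.
- camrig.camera_info(name): a dict with "vertical_fov" (degrees; the focal length in pixels is half the picture's height over the tangent of half this angle, whatever the lens; pixels are square), "cx", "cy" (the principal point, pixels), "origin" and "attitude" of the camera in the world. Camera axes: x right, y down, z forward; pixel columns grow to the right and rows downward; lengths in mm; the calibration is good to about 2 mm. A picture is of the moment at which its call begins. camera_info takes no time and is no camera call.
- workorder.job_done(): hands the job in; it is judged then, once.
The state is a dict: "t": time; "joints": joint angles; "qvel": joint speeds; "tau": joint torques, N m; "eef_pos": TCP position; "tcp_rot": TCP orientation; "ft_force": force on the tool from outside, world axes, zero at the start; "moment": the same for the moment, N m; "opening": opening from 0.0 (shut) to 1.0 (fully open); "grip_force": force on a finger pad.
Only numpy, scipy, OpenCV 4.12 (cv2) and the standard library are available. Lean on these libraries where they do the work, as an engineer would, in place of code of your own. Each camera call takes 0.05 s, during which the arm holds its last target. There are 200 camera calls.

## Working session

There is one attempt and no reset: what is moved stays moved. The work goes in short steps, Python scripts to look and compute and a shell command to move; the robot and the scene stay as the last step left them, time stands still between calls to the robot, and variables do not carry over. Pictures are saved under pics/ and viewed, at most 10 in all, crops included, and the job is handed in when it is done.

```bash
ls; mkdir -p pics; python3 - <<'E'
from cell import env, camrig, workorder, status
import cv2,numpy as np
for n in("side","top"):
    p,d=camrig.read_camera(n);print(n,camrig.camera_info(n),(d>0).mean())
    cv2.imwrite(f"pics/{n}0.png",p[:,:,::-1]);np.savez(f"pics/{n}0.npz",p=p,d=d)
print(status.state())
E
```

```text
cell.py
pics
steer.py
side {'vertical_fov': 53.707526605023396, 'cx': 279.2460716624247, 'cy': 203.15777507419747, 'origin': array([ 274.48414578, -695.99879478,  715.07467479]), 'attitude': array([-2.2755285 , -0.02061831, -0.40407641])} 0.9960501700680272
top {'vertical_fov': 50.84430199121409, 'cx': 277.0693344947993, 'cy': 207.5019859682386, 'origin': array([ 433.90473246,  -38.80160104, 1369.04414788]), 'attitude': array([-3.04920144e+00,  1.02180243e-04, -1.56488989e+00])} 0.9957355442176871
{'t': 0.1, 'joints': array([ 1.12643124e+00,  4.91487981e-01,  1.55939198e+00, -8.53344367e-06,
        1.09168913e+00, -1.05618683e-01]), 'qvel': array([-1.72406031e-04, -1.18427846e-03, -1.56189707e-03,  6.05501288e-04,
       -3.60868447e-05, -1.38569182e-03]), 'tau': array([ 2.45849711e-03, -6.13631558e+01, -2.58606040e+01,  6.93274196e-02,
        4.70207131e-02, -1.16990850e-04]), 'eef_pos': array([207.58964921, 589.29118101, 214.1260065 ]), 'tcp_rot': array([-3.14062086e+00, -9.54120656e-05,  2.80285014e+00]), 'ft_force': array([-0.04998719,  0.06571945, -0.34619489]), 'moment': array([-0.03915226,  0.00520653,  0.05075312]), 'grip_force': 0.0, 'opening': 0.9973475342795183}
```

View pics/side0.png

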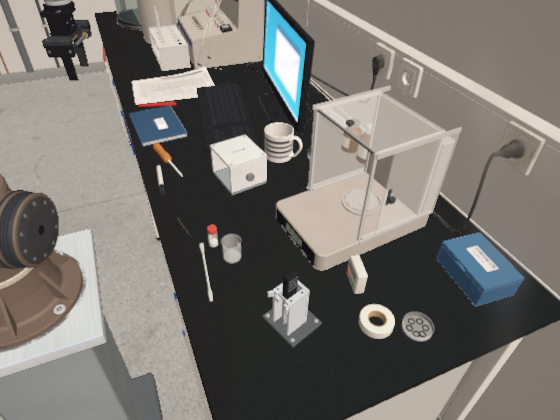

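View pics/top0.png

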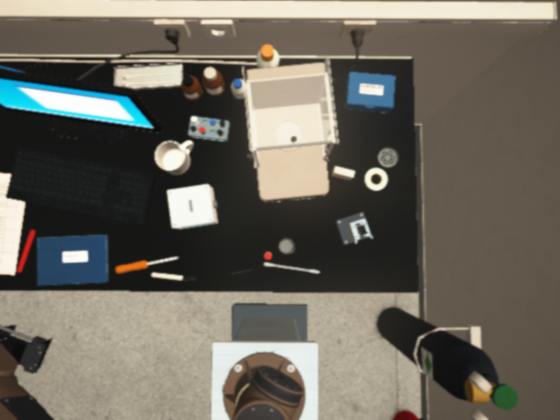

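The side view shows the dock with the holder's black grip at (290,285), the reader at (240,163) with its slot at (238,150), and the beaker and vial at (232,248) and (213,235). In the top view the dock is at (355,229), the reader at (192,206). Next I'll enlarge both.

```bash
cat > h.py <<'E'
import numpy as np,cv2
from scipy.spatial.transform import Rotation as R
from cell import env, camrig, workorder, status
def cam(n):
    c=camrig.camera_info(n);f=210/np.tan(np.radians(c['vertical_fov'])/2)
    return c['cx'],c['cy'],f,np.array(c['origin']),R.from_euler('xyz',c['attitude']).as_matrix()
def ray(n,uv):
    cx,cy,f,o,M=cam(n);uv=np.atleast_2d(uv).astype(float)
    return o,np.c_[(uv[:,0]-cx)/f,(uv[:,1]-cy)/f,np.ones(len(uv))]@M.T
def plane(n,uv,z):
    o,d=ray(n,uv);return o+d*((z-o[2])/d[:,2])[:,None]
def cloud(n,D):
    v,u=np.mgrid[:420,:560];o,d=ray(n,np.c_[u.ravel(),v.ravel()])
    return (o+d*D.reshape(-1,1)).reshape(420,560,3)
def proj(n,P):
    cx,cy,f,o,M=cam(n);q=(np.atleast_2d(P)-o)@M
    return np.c_[cx+f*q[:,0]/q[:,2],cy+f*q[:,1]/q[:,2]]
def tri(uvs,uvt):
    o1,d1=ray('side',uvs);o2,d2=ray('top',uvt);d1,d2=d1[0],d2[0]
    s=np.linalg.lstsq(np.c_[d1,-d2],o2-o1,rcond=None)[0]
    a,b=o1+s[0]*d1,o2+s[1]*d2;return (a+b)/2,np.linalg.norm(a-b)
E
python3 - <<'E'
from h import *
T=[]
for n,bs in(("side",((255,265,75,80),(200,125,75,80))),("top",((330,205,50,53),(160,178,65,69)))):
    z=np.load(f"pics/{n}0.npz");p=z['p'];C=cloud(n,z['d'])
    for u,v,w,h in bs:
        T.append(cv2.resize(p[v:v+h,u:u+w,::-1],(375,300),interpolation=cv2.INTER_CUBIC) if 0 else cv2.resize(p[v:v+h,u:u+w,::-1],(281,300),interpolation=cv2.INTER_CUBIC))
        c=C[v:v+h,u:u+w].reshape(-1,3)
        print(n,np.percentile(c[:,2],[5,50]),c[:,2].max())
        H,e=np.histogram(c[:,2],bins=np.arange(-10,170,5));print([(int(a),int(b)) for a,b in zip(e,H) if b>5])
        for lo,hi in((88,100),(100,110),(140,156)):
            m=(c[:,2]>lo)&(c[:,2]<hi)
            if m.sum()>5: print(lo,m.sum(),c[m].mean(0).round(1),c[m].min(0).round(),c[m].max(0).round())
cv2.imwrite("pics/crops.png",np.vstack([np.hstack(T[:2]),np.hstack(T[2:])]))
E
```

```text
side [-1.29748059  1.84748132] 715.0746747931076
[(-5, 1297), (0, 2197), (5, 670), (10, 144), (15, 64), (20, 77), (25, 68), (30, 65), (35, 47), (40, 53), (45, 50), (50, 55), (55, 50), (60, 49), (65, 49), (70, 44), (75, 33), (80, 54), (85, 71), (90, 78), (95, 97), (100, 173), (105, 184), (110, 27), (115, 26), (120, 23), (125, 29), (130, 25), (135, 26), (140, 26), (145, 36), (150, 93)]
88 211 [ 483.4 -283.1   94.2] [ 451. -309.   88.] [ 523. -262.  100.]
100 357 [ 488.7 -282.3  104.8] [ 451. -310.  100.] [ 523. -253.  110.]
140 155 [ 486.9 -278.2  149.6] [ 475. -287.  140.] [ 502. -266.  155.]
side [-1.14710623 17.32365182] 715.0746747931076
[(-5, 923), (0, 1412), (5, 170), (10, 239), (15, 528), (20, 379), (25, 152), (30, 77), (35, 83), (40, 79), (45, 81), (50, 103), (55, 100), (60, 91), (65, 91), (70, 91), (75, 90), (80, 95), (85, 96), (90, 481), (95, 613)]
88 1136 [556.7 210.5  94.8] [492. 144.  88.] [692. 319.  99.]
top [-3.70093915  2.14484266] 1369.0441478777677
[(-10, 54), (-5, 705), (0, 1048), (5, 340), (10, 125), (15, 14), (25, 7), (45, 6), (50, 6), (70, 6), (80, 10), (85, 10), (90, 30), (95, 11), (100, 69), (105, 97), (110, 8), (145, 12), (150, 35)]
88 49 [ 484.5 -272.    93.3] [ 451. -309.   88.] [ 512. -249.  100.]
100 166 [ 491.7 -273.7  105.2] [ 451. -309.  100.] [ 519. -247.  110.]
140 51 [ 487.3 -276.   150.8] [ 475. -286.  142.] [ 500. -267.  156.]
top [-4.07457646  2.7816897 ] 1369.0441478777677
[(-10, 111), (-5, 1291), (0, 1150), (5, 153), (10, 59), (15, 9), (25, 9), (30, 7), (35, 8), (40, 11), (45, 8), (50, 24), (55, 22), (60, 9), (65, 10), (70, 6), (75, 11), (80, 11), (85, 57), (90, 798), (95, 660), (100, 35)]
88 1503 [555.9 213.1  94.6] [494. 146.  88.] [620. 280. 100.]
100 35 [555.7 211.5 101. ] [505. 158. 100.] [607. 264. 105.]
```

View pics/crops.png

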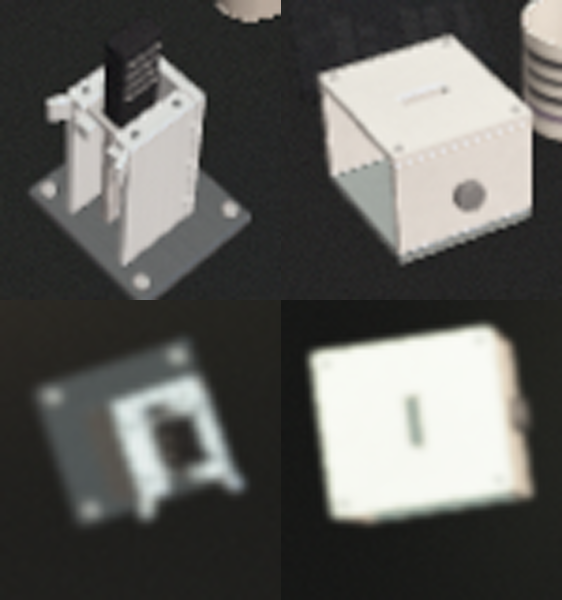

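The crops show the dock opening towards the robot (flared guides at bottom right in the top view). Its black grip stands between the lips. The reader's open side also faces the robot, with the slot centred on the roof. Now I'll measure the slot, roof, grip and dock axis in both views.

```bash
python3 - <<'E'
from h import *
def big(m):
    n,l,s,c=cv2.connectedComponentsWithStats(m.astype(np.uint8));i=1+s[1:,4].argmax();return l==i,s[i,4]
def rect(n,m,z,nm):
    cs,_=cv2.findContours(m.astype(np.uint8),cv2.RETR_EXTERNAL,cv2.CHAIN_APPROX_NONE)
    c=max(cs,key=len)[:,0,:];P=plane(n,c,z)[:,:2].astype(np.float32)
    r=cv2.minAreaRect(P);print(nm,n,"centre",np.round(r[0],1),"size",np.round(r[1],1),"ang",round(r[2],1),"mean",P.mean(0).round(1))
for n in("side","top"):
    z=np.load(f"pics/{n}0.npz");p=z['p'].astype(int);g=p.max(2);C=cloud(n,z['d']);Z=C[...,2];X,Y=C[...,0],C[...,1]
    near=lambda x,y,r:np.hypot(X-x,Y-y)<r
    roof,_=big((Z>85)&(Z<105)&near(556,212,95));rect(n,roof,95,"roof")
    # slot: inside filled roof, weighted darkness
    u,v=proj(n,[556,212,95])[0];b=13;yy,xx=np.mgrid[int(v)-b:int(v)+b+1,int(u)-b:int(u)+b+1];G=g[yy,xx]
    w=np.clip(np.median(G)-20-G,0,None);w=w*((abs(xx-u)<11)&(abs(yy-v)<11))
    uv=np.c_[xx[w>0],yy[w>0]];ww=w[w>0];P=plane(n,uv,95)[:,:2];m=np.average(P,axis=0,weights=ww)
    ev,V=np.linalg.eigh(np.cov(P.T,aweights=ww));print("slot",n,"px",np.average(uv,axis=0,weights=ww).round(2),m.round(1),"ang",np.degrees(np.arctan2(V[1,1],V[0,1])).round(1),"len",np.sqrt(12*ev).round(1),len(ww))
    lip=(Z>96)&(Z<112)&near(487,-278,60)&(g>90);rect(n,lip,105,"fork")
    plate=near(487,-278,85)&(Z<14)&(g>55);plate,_=big(plate|(near(487,-278,85)&(Z>15)));rect(n,plate,0,"plate+fork sil")
    top=(Z>146)&near(487,-278,30);rect(n,top,152,"griptop")
    q=C[top];print("   grip cloud",q.mean(0).round(1),q.min(0).round(),q.max(0).round(),len(q))
    for nm,(a,b_) in dict(dockbk=(0,0)).items():pass
E
```

```text
roof side centre [554.8 208.2] size [115.5 134.5] ang 9.1 mean [552.9 207.9]
slot side px [243.11 148.63] [571.7 216.6] ang 72.6 len [ 4.4 10.7] 5
fork side centre [ 494.5 -294. ] size [71.5 29.4] ang 39.6 mean [ 495.  -290.4]
plate+fork sil side centre [ 517.6 -237.1] size [132.3 141.8] ang 17.8 mean [ 512.1 -238.8]
griptop side centre [ 487.5 -277.8] size [28.4 17. ] ang 18.9 mean [ 487.5 -277.9]
   grip cloud [ 487.4 -277.4  151.4] [ 475. -287.  146.] [ 502. -266.  155.] 122
roof top centre [555.9 212.8] size [110.6 121. ] ang 9.2 mean [556.2 212.5]
slot top px [190.35 205.46] [556.4 213.3] ang -171.1 len [ 8.1 32. ] 44
fork top centre [ 486.7 -275.4] size [59.2 50.7] ang 20.6 mean [ 490.5 -275.8]
plate+fork sil top centre [ 495.6 -277.3] size [89.8 95.6] ang 18.7 mean [ 496.8 -278. ]
griptop top centre [ 487.5 -275.8] size [25.2 14.9] ang 17.8 mean [ 487.4 -276.3]
   grip cloud [ 487.4 -276.3  151.5] [ 475. -286.  147.] [ 500. -267.  158.] 52
```

Both views agree with the known sizes: grip top at (487.5,-277,152) with yaw about 18°, slot at (556,213) with yaw about 9.1°. I'll go over via waypoints and turn the tool to yaw 0.318.

```bash
cat > d.py <<'E'
import sys
from h import *
# usage: d.py x y z yaw : shift in the tool's axes from the measured pose to a target
s=status.state();x=list(map(float,sys.argv[1:]));M=R.from_euler('xyz',s['tcp_rot']).as_matrix()
d=M.T@(np.array(x[:3])-s['eef_pos']);t=(s['tcp_rot'][2]-x[3]+np.pi)%(2*np.pi)-np.pi
print("t",round(s['t'],2),"pos",s['eef_pos'].round(1),"rot",s['tcp_rot'].round(3),"F",s['ft_force'].round(1),"grip",round(s['grip_force'],1),"shift",d.round(1),"turn",round(t,3),"j",s['joints'].round(2))
E
python3 steer.py '{"ticks":[[-32,-25,0,0.12,1],[-64,-50,0,0.24,1],[-96,-75,0,0.36,1],[-128,-100,0,0.48,1],[-160,-125,0,0.6,1]]}'
python3 d.py 430 250 215 1.55
```

```text
t: 0.52
eef_pos: [317.5, 416.7, 214.4]
tcp_rot: [-3.141, 0.0, 2.197]
ft_force: [0.7, 0.5, -1.3]
opening: 1.001
grip_force: 0.0
t 0.52 pos [317.5 416.7 214.4] rot [-3.141  0.     2.197] F [ 0.7  0.5 -1.3] grip 0.0 shift [-201.    -6.6   -0.6] turn 0.647 j [ 0.79  0.35  1.8  -0.    0.99  0.17]
```

```bash

python3 steer.py '{"ticks":[[-40,-1,0,0.12,1],[-80,-2,0,0.24,1],[-120,-4,0,0.36,1],[-160,-5,0,0.48,1],[-200,-6,0,0.6,1]]}'
python3 d.py 470 0 215 0.95
```

```text
t: 0.93
eef_pos: [431.0, 251.7, 214.6]
tcp_rot: [-3.141, -0.0, 1.597]
ft_force: [0.8, 0.8, -0.2]
opening: 0.999
grip_force: 0.0
t 0.93 pos [431.  251.7 214.6] rot [-3.141 -0.     1.597] F [ 0.8  0.8 -0.2] grip 0.0 shift [-252.6   32.4   -0.4] turn 0.647 j [0.4  0.31 1.86 0.   0.97 0.37]
```

```bash

python3 steer.py '{"ticks":[[-40,5,0,0.12,1],[-80,10,0,0.24,1],[-120,15,0,0.36,1],[-160,20,0,0.48,1],[-200,25,0,0.6,1]]}'
python3 d.py 480 -150 215 0.4
```

```text
t: 1.35
eef_pos: [461.6, 52.5, 214.6]
tcp_rot: [-3.141, -0.0, 0.997]
ft_force: [0.6, -0.2, 0.6]
opening: 0.998
grip_force: 0.0
t 1.35 pos [461.6  52.5 214.6] rot [-3.141 -0.     0.997] F [ 0.6 -0.2  0.6] grip 0.0 shift [-160.1  125.4   -0.4] turn 0.597 j [-0.03  0.26  1.94  0.    0.94  0.54]
```

```bash

python3 steer.py '{"ticks":[[-32,25,0,0.12,1],[-64,50,0,0.24,1],[-96,75,0,0.36,1],[-128,100,0,0.48,1],[-160,125,0,0.6,1]]}'
python3 d.py 487.5 -277 215 0.318
```

```text
t: 1.77
eef_pos: [480.7, -149.8, 214.5]
tcp_rot: [-3.141, 0.0, 0.397]
ft_force: [1.0, -0.4, -0.4]
opening: 1.002
grip_force: 0.0
t 1.77 pos [ 480.7 -149.8  214.5] rot [-3.141  0.     0.397] F [ 1.  -0.4 -0.4] grip 0.0 shift [-42.9 120.   -0.5] turn 0.079 j [-0.43  0.32  1.85  0.    0.97  0.74]
```

```bash

python3 steer.py '{"ticks":[[-11,30,0,0.04,1],[-22,60,0,0.08,1],[-32,90,0,0.08,1],[-43,120,0,0.08,1],[-43,120,0,0.08,1]]}'
python3 d.py 487.5 -277 111 0.318
python3 - <<'E'
from h import *
p,d=camrig.read_camera("side")
a=cv2.resize(p[210:350,220:360,::-1],(500,500),interpolation=cv2.INTER_CUBIC);cv2.imwrite("pics/s1.png",a)
E
```

```text
t: 2.18
eef_pos: [488.6, -279.6, 214.1]
tcp_rot: [3.141, 0.0, 0.32]
ft_force: [0.1, -0.3, 0.2]
opening: 1.001
grip_force: 0.0
t 2.18 pos [ 488.6 -279.6  214.1] rot [3.141 0.    0.32 ] F [ 0.1 -0.3  0.2] grip 0.0 shift [ -0.2  -2.9 103.1] turn 0.002 j [-0.64  0.4   1.71 -0.    1.02  0.61]
```

View pics/s1.png

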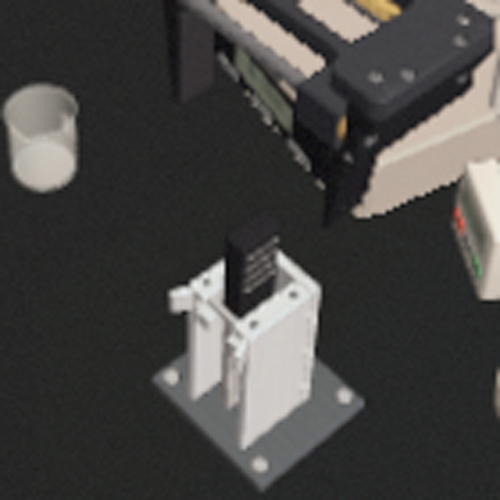

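The open fingers, at (190,60) and (340,180) in the crop, stand above and either side of the grip at (250,260), and nothing has been disturbed. Descending.

```bash

python3 steer.py '{"ticks":[[0,-2,25,0,1],[0,-3,50,0,1],[0,-3,75,0,1],[0,-3,95,0,1],[0,-3,103,0,1]]}'
python3 steer.py '{"ticks":[[0,0,0,0,1],[0,0,0,0,1]]}'
python3 d.py 487.5 -277 111 0.318
```

```text
t: 2.65
eef_pos: [486.6, -270.4, 109.1]
tcp_rot: [-3.138, 0.002, 0.324]
ft_force: [0.1, -0.3, -0.1]
opening: 0.997
grip_force: 0.0
t: 2.82
eef_pos: [487.8, -271.7, 112.1]
tcp_rot: [-3.141, -0.0, 0.323]
ft_force: [-0.2, 0.1, -0.6]
opening: 0.997
grip_force: 0.0
t 2.82 pos [ 487.8 -271.7  112.1] rot [-3.141 -0.     0.323] F [-0.2  0.1 -0.6] grip 0.0 shift [-2.   4.9  1.1] turn 0.005 j [-0.63  0.52  1.83  0.    0.79  0.62]
```

```bash

python3 steer.py '{"ticks":[[-1,2,1,0,1],[-2,5,1,0.005,1],[-2,5,1,0.005,1],[-2,5,1,0.005,1]]}'
python3 d.py 487.5 -277 111 0.318
```

```text
t: 3.15
eef_pos: [487.4, -277.9, 111.2]
tcp_rot: [3.141, -0.001, 0.317]
ft_force: [-0.1, -0.2, -0.1]
opening: 1.005
grip_force: 0.0
t 3.15 pos [ 487.4 -277.9  111.2] rot [ 3.141e+00 -1.000e-03  3.170e-01] F [-0.1 -0.2 -0.1] grip 0.0 shift [ 0.3 -0.8  0.2] turn -0.001 j [-0.64  0.53  1.82  0.    0.79  0.62]
```

```bash

python3 steer.py '{"ticks":[[0,0,0,0,0.25],[0,0,0,0,0.25],[0,0,0,0,0.25],[0,0,0,0,0.25],[0,0,0,0,0.25]]}'
python3 d.py 487.5 -277 111 0.318
```

```text
t: 3.57
eef_pos: [487.3, -277.4, 110.6]
tcp_rot: [-3.141, -0.0, 0.318]
ft_force: [0.4, -0.8, 0.3]
opening: 0.707
grip_force: 0.0
t 3.57 pos [ 487.3 -277.4  110.6] rot [-3.141 -0.     0.318] F [ 0.4 -0.8  0.3] grip 0.0 shift [ 0.3 -0.4 -0.4] turn -0.0 j [-0.64  0.53  1.83  0.    0.79  0.62]
```

```bash

python3 steer.py '{"ticks":[[0,0,0,0,0],[0,0,0,0,0],[0,0,0,0,0],[0,0,0,0,0],[0,0,0,0,0]]}'
python3 steer.py '{"ticks":[[0,0,0,0,0],[0,0,0,0,0],[0,0,0,0,0],[0,0,0,0,0]]}'
python3 d.py 487.5 -277 111 0.318
```

```text
t: 3.98
eef_pos: [487.3, -277.5, 110.6]
tcp_rot: [-3.142, -0.0, 0.318]
ft_force: [-0.8, 0.2, -0.5]
opening: 0.358
grip_force: 0.0
t: 4.32
eef_pos: [486.6, -276.4, 110.3]
tcp_rot: [-3.139, 0.001, 0.318]
ft_force: [-1.5, 5.6, 2.2]
opening: 0.146
grip_force: 30.0
t 4.32 pos [ 486.6 -276.4  110.3] rot [-3.139e+00  1.000e-03  3.180e-01] F [-1.5  5.6  2.2] grip 30.0 shift [ 0.7  0.8 -0.7] turn -0.0 j [-0.63  0.53  1.83  0.    0.79  0.62]
```

```bash

python3 steer.py '{"ticks":[[0,0,0,0,0],[0,0,0,0,0],[0,0,0,0,0],[0,0,0,0,0]]}'
python3 d.py 487.5 -277 111 0.318
```

```text
t: 4.65
eef_pos: [486.6, -276.5, 110.3]
tcp_rot: [-3.139, 0.001, 0.318]
ft_force: [-1.8, 4.3, 0.8]
opening: 0.145
grip_force: 30.0
t 4.65 pos [ 486.6 -276.5  110.3] rot [-3.139e+00  1.000e-03  3.180e-01] F [-1.8  4.3  0.8] grip 30.0 shift [ 0.7  0.8 -0.7] turn -0.0 j [-0.63  0.53  1.83  0.    0.79  0.62]
```

The grip has closed at 13.8 mm (the grip is 14 mm). The 4 N sideways reading suggests the collar is leaning on the dock's -y cheek, so I'll ease it 2 mm and lift it about 1.5 mm within the play.

```bash

python3 steer.py '{"ticks":[[0,-1,0,0,0],[0,-2,-1,0,0],[0,-2,-1.5,0,0],[0,-2,-1.5,0,0],[0,-2,-1.5,0,0]]}'
python3 d.py 487.5 -277 111 0.318
```

```text
t: 5.07
eef_pos: [486.7, -275.7, 112.2]
tcp_rot: [3.141, -0.0, 0.318]
ft_force: [-0.0, -0.9, -0.9]
opening: 0.146
grip_force: 30.0
t 5.07 pos [ 486.7 -275.7  112.2] rot [ 3.141 -0.     0.318] F [-0.  -0.9 -0.9] grip 30.0 shift [0.3 1.5 1.2] turn -0.0 j [-0.63  0.53  1.83  0.    0.79  0.62]
```

Free now, with only the weight on the wrist. I'll draw it out along the tool's -x in small steps.

```bash

python3 steer.py '{"ticks":[[-3,0,0,0,0],[-6,0,0,0,0],[-10,0,0,0,0],[-15,0,0,0,0],[-15,0,0,0,0]]}'
python3 d.py 487.5 -277 111 0.318
```

```text
t: 5.48
eef_pos: [471.5, -280.5, 112.1]
tcp_rot: [-3.141, 0.0, 0.317]
ft_force: [0.8, -0.8, -0.7]
opening: 0.148
grip_force: 30.0
t 5.48 pos [ 471.5 -280.5  112.1] rot [-3.141  0.     0.317] F [ 0.8 -0.8 -0.7] grip 30.0 shift [16.3  1.7  1.1] turn -0.001 j [-0.66  0.51  1.85  0.    0.77  0.6 ]
```

```bash

python3 steer.py '{"ticks":[[-6,0,0,0,0],[-12,0,0,0,0],[-18,0,0,0,0],[-24,0,0,0,0],[-30,0,0,0,0]]}'
python3 steer.py '{"ticks":[[-6,0,0,0,0],[-12,0,0,0,0],[-18,0,0,0,0],[-24,0,0,0,0],[-30,0,0,0,0]]}'
python3 steer.py '{"ticks":[[0,0,0,0,0],[0,0,0,0,0]]}'
python3 d.py 487.5 -277 111 0.318
python3 - <<'E'
from h import *
p,d=camrig.read_camera("side")
a=cv2.resize(p[190:350,190:350,::-1],(560,560),interpolation=cv2.INTER_CUBIC);cv2.imwrite("pics/s2.png",a)
E
```

```text
t: 5.9
eef_pos: [443.2, -289.8, 112.1]
tcp_rot: [-3.141, -0.0, 0.318]
ft_force: [-0.8, -1.0, -1.5]
opening: 0.147
grip_force: 30.0
t: 6.32
eef_pos: [414.9, -299.2, 112.1]
tcp_rot: [-3.142, -0.0, 0.318]
ft_force: [-0.1, -0.0, -1.0]
opening: 0.148
grip_force: 30.0
t: 6.48
eef_pos: [415.2, -299.2, 112.2]
tcp_rot: [3.142, -0.0, 0.317]
ft_force: [0.3, 0.2, -1.2]
opening: 0.145
grip_force: 30.0
t 6.48 pos [ 415.2 -299.2  112.2] rot [ 3.142 -0.     0.317] F [ 0.3  0.2 -1.2] grip 30.0 shift [75.6  1.4  1.2] turn -0.001 j [-0.75  0.47  1.94  0.    0.73  0.5 ]
```

View pics/s2.png

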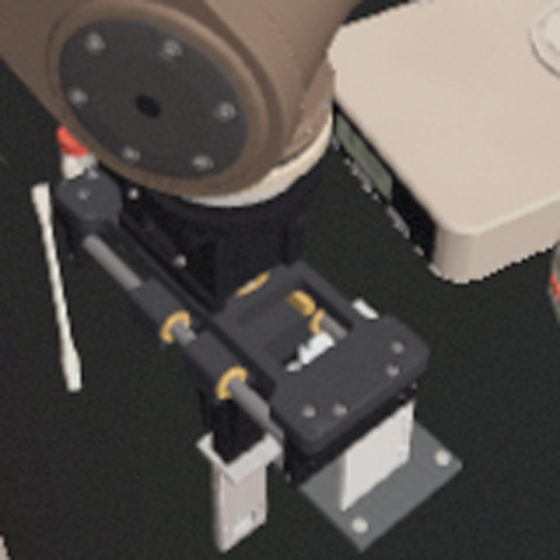

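The holder is out in front of the dock, hanging upright in the fingers: collar at (240,455) in the crop, window at (240,525). Lift and carry it towards the reader.

```bash

python3 steer.py '{"ticks":[[0,0,-15,0,0],[0,0,-40,0,0],[0,0,-70,0,0],[0,0,-100,0,0],[0,0,-125,0,0]]}'
python3 steer.py '{"ticks":[[0,0,0,0,0]]}'
python3 d.py 470 -100 240 0.25
```

```text
t: 6.95
eef_pos: [415.7, -298.9, 239.1]
tcp_rot: [3.141, -0.001, 0.318]
ft_force: [-0.3, -0.9, -0.3]
opening: 0.148
grip_force: 30.0
t: 7.03
eef_pos: [416.9, -300.0, 241.7]
tcp_rot: [3.135, -0.004, 0.318]
ft_force: [0.2, -0.6, -0.6]
opening: 0.15
grip_force: 30.0
t 7.03 pos [ 416.9 -300.   241.7] rot [ 3.135 -0.004  0.318] F [ 0.2 -0.6 -0.6] grip 30.0 shift [ 113.  -173.3    1. ] turn 0.068 j [-0.75  0.3   1.8   0.    1.04  0.5 ]
```

```bash

python3 steer.py '{"ticks":[[15,-22,0,0.02,0],[36,-55,0,0.04,0],[58,-88,0,0.06,0],[80,-120,0,0.07,0],[100,-153,0,0.07,0]]}'
python3 d.py 530 190 240 0.159
```

```text
t: 7.45
eef_pos: [462.8, -120.6, 236.5]
tcp_rot: [-3.141, 0.0, 0.247]
ft_force: [1.6, -1.1, -1.0]
opening: 0.149
grip_force: 30.0
t 7.45 pos [ 462.8 -120.6  236.5] rot [-3.141  0.     0.247] F [ 1.6 -1.1 -1. ] grip 30.0 shift [ 141.  -284.8   -3.4] turn 0.088 j [-0.39  0.26  1.88  0.    1.01  0.93]
```

```bash

python3 steer.py '{"ticks":[[17,-35,0,0.02,0],[34,-70,0,0.04,0],[51,-105,0,0.06,0],[68,-140,0,0.08,0],[82,-170,0,0.09,0]]}'
python3 steer.py '{"ticks":[[12,-28,0,0,0],[30,-64,0,0,0],[43,-92,0,0,0],[50,-105,0,0,0],[50,-105,0,0,0]]}'
python3 steer.py '{"ticks":[[0,0,0,0,0],[0,0,0,0,0],[0,0,0,0,0],[0,0,0,0,0]]}'
python3 d.py 556 213 240 0.159
```

```text
t: 7.87
eef_pos: [500.4, 65.2, 236.5]
tcp_rot: [-3.141, 0.0, 0.158]
ft_force: [0.6, -0.7, -1.9]
opening: 0.148
grip_force: 30.0
t: 8.28
eef_pos: [533.6, 176.6, 236.1]
tcp_rot: [-3.141, 0.001, 0.161]
ft_force: [0.3, -0.1, -1.1]
opening: 0.148
grip_force: 30.0
t: 8.62
eef_pos: [533.2, 172.9, 237.3]
tcp_rot: [3.142, -0.0, 0.156]
ft_force: [0.3, 0.0, -0.8]
opening: 0.147
grip_force: 30.0
t 8.62 pos [533.2 172.9 237.3] rot [ 3.142 -0.     0.156] F [ 0.3  0.  -0.8] grip 30.0 shift [ 28.8 -36.1  -2.7] turn -0.003 j [ 0.2   0.38  1.69 -0.    1.08  1.61]
```

```bash

python3 steer.py '{"ticks":[[7,-9,4,0,0],[15,-18,10,0,0],[22,-27,16,0,0],[29,-36,20,-0.003,0],[29,-36,20,-0.003,0]]}'
python3 steer.py '{"ticks":[[0,0,0,0,0],[0,0,0,0,0],[0,0,0,0,0],[0,0,0,0,0]]}'
python3 d.py 556 213 215 0.159
python3 - <<'E'
from h import *
p,d=camrig.read_camera("side");np.savez("pics/s3.npz",p=p,d=d)
pt,dt=camrig.read_camera("top")
a=cv2.resize(p[85:205,185:305,::-1],(560,560),interpolation=cv2.INTER_CUBIC);cv2.imwrite("pics/s3.png",a)
C=cloud("side",d);m=(np.hypot(C[...,0]-556,C[...,1]-213)<32)&(C[...,2]>112)&(C[...,2]<205)
for lo,hi in((112,140),(140,170),(170,190),(190,200)):
    q=C[m&(C[...,2]>lo)&(C[...,2]<hi)];print(lo,len(q),q.mean(0).round(1),q.min(0).round(1),q.max(0).round(1)) if len(q) else 0
print("slot px by eye",plane("side",[[239,150.3]],95).round(1),"expected px",proj("side",[[556.4,213.3,95]]).round(1))
E
```

```text
t: 9.03
eef_pos: [556.8, 216.1, 215.5]
tcp_rot: [-3.141, 0.002, 0.162]
ft_force: [-0.5, 0.4, -1.5]
opening: 0.146
grip_force: 30.0
t: 9.37
eef_pos: [556.2, 213.9, 217.5]
tcp_rot: [-3.142, -0.0, 0.161]
ft_force: [0.6, 0.0, -1.5]
opening: 0.148
grip_force: 30.0
t 9.37 pos [556.2 213.9 217.5] rot [-3.142 -0.     0.161] F [ 0.6  0.  -1.5] grip 30.0 shift [-0.3  0.9  2.5] turn 0.002 j [0.26 0.45 1.63 0.   1.07 1.67]
112 58 [557.  210.6 131.3] [543.3 204.7 123.5] [571.5 217.4 139.6]
140 109 [557.7 210.2 154.7] [543.1 205.  140. ] [573.4 214.8 169.6]
170 85 [557.7 210.  180. ] [543.  204.4 170.3] [573.9 214.9 189.8]
190 17 [553.4 204.7 196.6] [542.3 196.2 190. ] [574.6 222.2 199.8]
slot px by eye [[558.6 212.9  95. ]] expected px [[238.2 150.4]]
```

View pics/s3.png

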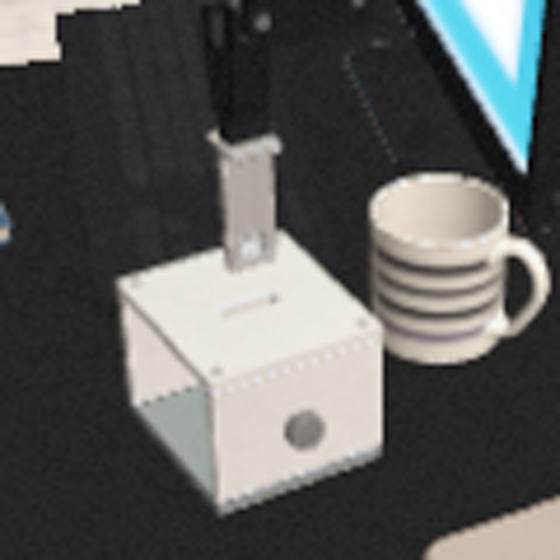

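The blade hangs upright above the roof at crop (250,200), with the slot visible below it at crop (250,304). I'll measure both more finely in this one view, since calibration errors cancel there.

```bash
python3 - <<'E'
from h import *
z=np.load("pics/s3.npz");p=z['p'].astype(float);C=cloud("side",z['d'])
c,s=np.cos(.159),np.sin(.159)
loc=lambda P:np.c_[(P[:,0]-556)*c+(P[:,1]-213)*s,-(P[:,0]-556)*s+(P[:,1]-213)*c]
# rectify roof around slot, 4 px/mm, reader-aligned frame centred (556,213,95)
n=41;lx,ly=np.meshgrid(np.arange(-26,26.1,1.),np.arange(-14,14.1,1.))
W=np.c_[556+lx.ravel()*c-ly.ravel()*s,213+lx.ravel()*s+ly.ravel()*c,np.full(lx.size,95.)]
uv=proj("side",W).astype(np.float32).reshape(*lx.shape,2)
g=cv2.remap(p.mean(2).astype(np.float32),uv[...,0],uv[...,1],cv2.INTER_LINEAR)
print(lx[0,::4]);
for i in range(0,29,2):print(int(ly[i,0]),g[i,::4].astype(int))
dv=np.clip(np.median(g)-g-8,0,None);print("weighted",np.average(lx,weights=dv).round(2),np.average(ly,weights=dv).round(2))
# blade (front face, height 125-185)
m=(np.hypot(C[...,0]-556,C[...,1]-213)<25)&(C[...,2]>125)&(C[...,2]<188)
q=C[m];l=loc(q);print("blade local x pct",np.percentile(l[:,0],[1,5,50,95,99]).round(1),"face y",np.percentile(l[:,1],[5,50,95]).round(1))
for v in range(110,142,3):
    r=np.where(m[v])[0]
    if len(r)>3:
        e=C[v,r];k=loc(e);print(v,r[0],r[-1],k[[0,-1],0].round(1),k[:,1].mean().round(1),e[:,2].mean().round())
E
```

```text
[-26. -22. -18. -14. -10.  -6.  -2.   2.   6.  10.  14.  18.  22.  26.]
-14 [228 229 229 229 228 228 228 229 229 228 229 229 230 230]
-12 [228 229 229 229 228 228 228 229 229 229 229 229 230 230]
-10 [228 229 229 229 229 228 228 228 229 229 229 230 230 230]
-8 [228 229 228 229 228 228 228 227 229 227 229 230 230 230]
-6 [228 228 225 228 226 227 226 226 228 225 227 228 230 230]
-4 [228 227 222 223 223 224 223 224 224 223 212 221 230 230]
-2 [227 227 221 218 219 219 218 220 219 218 191 209 228 231]
0 [227 227 220 213 214 214 215 216 215 214 186 203 226 230]
2 [227 227 220 214 211 213 212 214 214 212 200 198 224 229]
4 [227 227 224 217 212 215 212 217 215 215 211 197 222 229]
6 [227 227 229 221 220 218 220 223 221 221 219 206 223 229]
8 [227 228 231 226 227 223 226 229 226 229 226 220 226 229]
10 [227 227 229 229 230 228 230 231 231 231 231 228 227 229]
12 [227 226 228 230 230 230 230 232 232 231 233 229 229 229]
14 [227 226 227 229 230 229 230 231 230 231 231 230 229 229]
weighted 8.17 1.43
blade local x pct [-13.3 -12.8   0.9  15.5  16.8] face y [-5.9 -3.2  0.9]
122 232 243 [-12.6  16.4] -2.7 183.0
125 232 243 [-12.9  15.7] -3.4 174.0
128 233 243 [-13.4  16.3] -3.2 165.0
131 233 243 [-11.5  15.5] -1.9 156.0
134 233 243 [-12.8  15.9] -3.3 148.0
137 233 243 [-12.8  14.7] -2.2 138.0
140 233 243 [-11.6  13.3] -2.6 129.0
```

In this view the slot lies at about (+1.2,+1.5) mm and the blade at about (+1.5,0±1). I'll lower to just above the roof and compare the foot's edge with the slot directly.

```bash

python3 steer.py '{"ticks":[[0,0,5,0,0],[0,0,11,0,0],[0,0,16,0,0],[0,0,18,0,0],[0,0,18,0,0]]}'
python3 steer.py '{"ticks":[[0,0,0,0,0],[0,0,0,0,0],[0,0,0,0,0]]}'
python3 d.py 556 213 215 0.159
python3 - <<'E'
from h import *
p,d=camrig.read_camera("side");np.savez("pics/s4.npz",p=p,d=d)
a=cv2.resize(p[110:180,200:280,::-1],(800,600),interpolation=cv2.INTER_CUBIC)
a=cv2.convertScaleAbs(a,alpha=2.2,beta=-290);cv2.imwrite("pics/s4.png",a)
E
```

```text
t: 9.88
eef_pos: [556.0, 214.0, 198.2]
tcp_rot: [3.142, 0.001, 0.161]
ft_force: [0.2, 0.7, -0.8]
opening: 0.148
grip_force: 30.0
t: 10.13
eef_pos: [556.3, 214.2, 199.3]
tcp_rot: [-3.141, -0.0, 0.161]
ft_force: [0.6, -0.2, -1.9]
opening: 0.149
grip_force: 30.0
t 10.13 pos [556.3 214.2 199.3] rot [-3.141 -0.     0.161] F [ 0.6 -0.2 -1.9] grip 30.0 shift [ -0.5   1.1 -15.7] turn 0.002 j [0.26 0.47 1.65 0.   1.03 1.67]
```

View pics/s4.png

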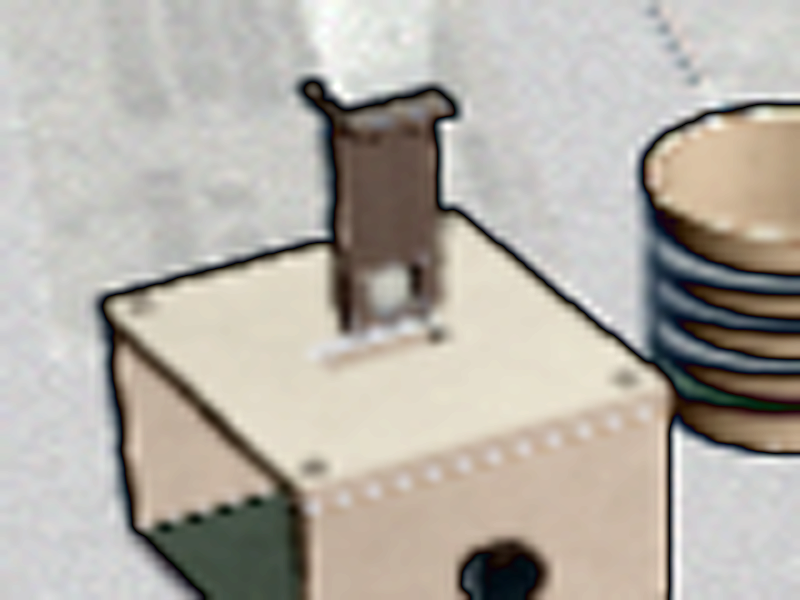

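With the contrast stretched, the blade foot (near edge from about (345,333) to (437,311)) stands just behind the slot. The slot runs (315,350)–(440,345), and the roof's screws are at (137,303), (625,378), (315,467) and its corners at (103,298), (667,385).

```bash
python3 - <<'E'
from h import *
px=lambda a:np.c_[200+(np.array(a)[:,0]+.5)/10-.5,110+(np.array(a)[:,1]+.5)/(600/70)-.5]
c,s=np.cos(.159),np.sin(.159)
loc=lambda P:np.c_[(P[:,0]-556)*c+(P[:,1]-213)*s,-(P[:,0]-556)*s+(P[:,1]-213)*c].round(1)
print("screws L,R,F",loc(plane("side",px([(137,303),(625,378),(315,467)]),95)))
print("corners L,R,F",loc(plane("side",px([(103,298),(667,385),(302,487)]),95)))
print("slot near edge",loc(plane("side",px([(330,365),(440,342)]),95)))
for z in(103.8,):print("foot near edge",loc(plane("side",px([(345,333),(437,311)]),z)))
p=np.load("pics/s4.npz")['p'].astype(float).mean(2)
for u in(234,236,238,240,242,243):print(u,p[136:158,u].astype(int))
# top view screws/slot from first picture
z=np.load("pics/top0.npz");g=z['p'].astype(np.float32).mean(2)
lx,ly=np.meshgrid(np.arange(-60,60.1,1.),np.arange(-66,66.1,1.))
W=np.c_[556+lx.ravel()*c-ly.ravel()*s,213+lx.ravel()*s+ly.ravel()*c,np.full(lx.size,95.)]
uv=proj("top",W).astype(np.float32).reshape(*lx.shape,2);G=cv2.remap(g,uv[...,0],uv[...,1],cv2.INTER_LINEAR)
h=lambda v,x:[round(float(np.interp(150,v[:len(v)//2],x[:len(v)//2])),1),round(float(np.interp(150,v[len(v)//2:][::-1],x[len(v)//2:][::-1])),1)]
for r in(30,100):print("top roof x edges",h(G[r],lx[0]))
for q in(25,95):print("top roof y edges",h(G[:,q],ly[:,0]))
E
```

```text
screws L,R,F [[-45.6  59. ]
 [ 48.  -46.2]
 [-45.5 -47.1]]
corners L,R,F [[-52.4  66.4]
 [ 55.7 -55.3]
 [-53.1 -54.7]]
slot near edge [[-16.6   0.3]
 [ 15.1  -3.1]]
foot near edge [[-10.6   2.2]
 [ 16.7   0.9]]
234 [182 188 179 159 159 156 145 141 144 140 141 147 166 216 227 209 216 227
 229 229 229 229]
236 [169 168 167 169 167 180 190 180 179 174 173 176 194 214 217 212 224 229
 230 229 228 228]
238 [170 170 169 169 174 195 219 219 216 210 194 186 215 225 213 219 229 229
 229 228 229 230]
240 [167 168 167 167 169 187 207 207 203 190 186 214 231 210 216 226 228 229
 229 229 229 230]
242 [171 169 169 177 184 167 166 168 172 180 179 199 213 205 222 230 228 230
 230 229 230 230]
243 [176 181 178 176 173 177 177 174 176 190 213 224 192 176 219 230 229 230
 229 231 231 230]
top roof x edges [-59.1, 56.8]
top roof x edges [-59.1, 56.9]
top roof y edges [-66.0, 63.1]
top roof y edges [-66.0, 63.0]
```

```bash
python3 - <<'E'
from h import *
c,s=np.cos(.159),np.sin(.159)
loc=lambda P:np.c_[(P[:,0]-556)*c+(P[:,1]-213)*s,-(P[:,0]-556)*s+(P[:,1]-213)*c].round(1)
for n in("side","top"):
    g=np.load(f"pics/{n}0.npz")['p'].astype(np.float32).mean(2);C=[]
    for sx in(-1,1):
        for sy in(-1,1):
            x,y=sx*47,sy*52.5
            u,v=proj(n,[556+x*c-y*s,213+x*s+y*c,95])[0].round().astype(int)
            r=3;w=g[v-r:v+r+1,u-r:u+r+1];yy,xx=np.mgrid[v-r:v+r+1,u-r:u+r+1]
            d=np.clip(np.percentile(w,60)-6-w,0,None)
            uv=[(xx*d).sum()/d.sum(),(yy*d).sum()/d.sum()];l=loc(plane(n,[uv],95))[0];C.append(l);print(n,sx,sy,np.round(uv,1),l,w.min())
    print(n,np.mean(C,0))
# slot: fresh edges, side0, profile across y at several x (half-level) and across x
g=np.load("pics/side0.npz")['p'].astype(np.float32).mean(2)
for y in range(-12,16,1):
    P=[[556+x*c-y*s,213+x*s+y*c,95] for x in np.arange(-11,11.1,1)]
    uv=proj("side",P).astype(np.float32);print((y,int(cv2.remap(g,uv[None,:,0],uv[None,:,1],1).mean())),end=' ')
# holder foot: which row ends the blade, side s4 blade columns 234..242: depth jump
d=np.load("pics/s4.npz")['d'];C=cloud("side",d)
print()
for u in range(233,244):
    print(u,[int(round(t)) for t in C[140:152,u,2]],end='\n')
E
```

```text
side -1 -1 [229.1 166.5] [-54.8 -54.5] 148.33333
side -1 1 [212.3 144.8] [-47.7  60.7] 41.333332
side 1 -1 [265.3 153. ] [ 57.1 -47.8] 104.0
side 1 1 [244.3 134.5] [54.1 64.3] 38.333332
side [2.175 5.675]
top -1 -1 [212.6 220.9] [-53.8 -57.2] 149.66667
top -1 1 [173.7 226.3] [-52.1  55.8] 154.66667
top 1 -1 [206.9 184.4] [ 54.  -55.7] 97.333336
top 1 1 [168.3 190.5] [53.4 57.6] 75.666664
top [0.375 0.125]
(-12, 229) (-11, 229) (-10, 229) (-9, 228) (-8, 228) (-7, 227) (-6, 226) (-5, 225) (-4, 223) (-3, 221) (-2, 219) (-1, 216) (0, 215) (1, 213) (2, 212) (3, 213) (4, 215) (5, 217) (6, 221) (7, 224) (8, 227) (9, 229) (10, 230) (11, 231) (12, 231) (13, 230) (14, 230) (15, 229) 
233 [132, 126, 125, 97, 94, 95, 95, 96, 94, 93, 94, 94]
234 [133, 133, 128, 125, 120, 118, 114, 111, 107, 96, 94, 91]
235 [131, 130, 128, 124, 121, 117, 115, 112, 108, 94, 93, 91]
236 [132, 129, 715, 124, 118, 116, 113, 110, 106, 96, 92, 89]
237 [129, 127, 122, 120, 117, 115, 110, 109, 105, 93, 94, 87]
238 [129, 127, 123, 118, 116, 111, 111, 109, 104, 94, 91, 87]
239 [129, 126, 121, 117, 118, 111, 110, 108, 96, 95, 90, 53]
240 [126, 126, 121, 118, 115, 112, 109, 107, 95, 91, 90, 96]
241 [128, 123, 120, 118, 114, 110, 110, 105, 94, 92, 88, 94]
242 [127, 124, 119, 118, 114, 109, 106, 94, 94, 91, 56, 95]
243 [125, 121, 119, 116, 112, 109, 106, 94, 93, 90, 95, 97]
```

```bash
python3 - <<'E'
from h import *
c,s=np.cos(.159),np.sin(.159)
loc=lambda P:np.c_[(P[:,0]-556)*c+(P[:,1]-213)*s,-(P[:,0]-556)*s+(P[:,1]-213)*c].round(1)
print("near mouth (-7)",loc(plane("side",[[238,151.0],[238,151.4]],95)),"foot near edge(-3)",loc(plane("side",[[238,147.8],[238,148.3]],103.8)))
# top view roof outline by half-level crossings
g=np.load("pics/top0.npz")['p'].astype(np.float32).mean(2)
def prof(ax,k):
    t=np.arange(-75,75.1,.5)
    x,y=(t,np.full_like(t,k)) if ax==0 else (np.full_like(t,k),t)
    uv=proj("top",np.c_[556+x*c-y*s,213+x*s+y*c,np.full_like(t,95)]).astype(np.float32)
    v=cv2.remap(g,uv[None,:,0],uv[None,:,1],1)[0];G=np.abs(np.gradient(cv2.GaussianBlur(v[None],(0,0),1)[0]))
    i,j=t<0,t>=0;return t[i][G[i].argmax()],t[j][G[j].argmax()]
print("top x edges",[prof(0,k) for k in(-35,-20,20,35)],"y edges",[prof(1,k) for k in(-35,-20,20,35)])
# slot profile in top
for ax in(0,1):
    t=np.arange(-28,28.1,2.);a=[]
    for o in(-3,0,3):
        x,y=(t,t*0+o/2) if ax==0 else (t*0+o*2,t/1.5)
        uv=proj("top",np.c_[556+x*c-y*s,213+x*s+y*c,t*0+95]).astype(np.float32);a.append(cv2.remap(g,uv[None,:,0],uv[None,:,1],1)[0])
    print([(round(float(q),1),int(w)) for q,w in zip(t if ax==0 else t/1.5,np.mean(a,0))])
E
```

```text
near mouth (-7) [[-1.4 -2.2]
 [-2.3 -3.9]] foot near edge(-3) [[-0.  -0.5]
 [-1.2 -2.7]]
top x edges [(np.float64(-61.0), np.float64(57.0)), (np.float64(-61.5), np.float64(57.0)), (np.float64(-61.0), np.float64(57.0)), (np.float64(-61.5), np.float64(57.5))] y edges [(np.float64(-71.0), np.float64(63.0)), (np.float64(-70.0), np.float64(63.5)), (np.float64(-70.5), np.float64(64.5)), (np.float64(-70.0), np.float64(62.5))]
[(-28.0, 245), (-26.0, 245), (-24.0, 244), (-22.0, 243), (-20.0, 236), (-18.0, 226), (-16.0, 208), (-14.0, 192), (-12.0, 181), (-10.0, 177), (-8.0, 178), (-6.0, 178), (-4.0, 178), (-2.0, 178), (0.0, 179), (2.0, 179), (4.0, 178), (6.0, 178), (8.0, 178), (10.0, 178), (12.0, 180), (14.0, 185), (16.0, 197), (18.0, 216), (20.0, 233), (22.0, 242), (24.0, 245), (26.0, 246), (28.0, 246)]
[(-18.7, 246), (-17.3, 246), (-16.0, 246), (-14.7, 246), (-13.3, 246), (-12.0, 245), (-10.7, 244), (-9.3, 242), (-8.0, 238), (-6.7, 232), (-5.3, 221), (-4.0, 207), (-2.7, 192), (-1.3, 180), (0.0, 176), (1.3, 176), (2.7, 187), (4.0, 200), (5.3, 215), (6.7, 228), (8.0, 236), (9.3, 241), (10.7, 244), (12.0, 245), (13.3, 245), (14.7, 245), (16.0, 246), (17.3, 246), (18.7, 246)]
```

Two views bracket the correction along reader y at 0 to +2.6 mm. I'll take +1 mm, which the 2 mm chamfer can absorb, and descend gently while watching the force.

```bash

python3 steer.py '{"ticks":[[-0.3,-1,2,0,0],[-0.3,-1,5,0,0],[-0.3,-1,8,0,0],[-0.3,-1,8,0,0],[-0.3,-1,8,0,0]]}'
python3 steer.py '{"ticks":[[0,0,1,0,0],[0,0,2,0,0],[0,0,2,0,0],[0,0,2,0,0]]}'
python3 d.py 556 213 215 0.159
```

```text
t: 10.6
eef_pos: [555.7, 215.1, 190.9]
tcp_rot: [-3.142, 0.0, 0.161]
ft_force: [-0.8, 0.5, -0.7]
opening: 0.146
grip_force: 30.0
t: 10.93
eef_pos: [555.8, 215.1, 189.1]
tcp_rot: [-3.142, -0.0, 0.161]
ft_force: [0.2, -0.3, -1.3]
opening: 0.147
grip_force: 30.0
t 10.93 pos [555.8 215.1 189.1] rot [-3.142 -0.     0.161] F [ 0.2 -0.3 -1.3] grip 30.0 shift [ -0.1   2.1 -25.9] turn 0.002 j [0.26 0.48 1.66 0.   1.   1.67]
```

```bash

python3 steer.py '{"ticks":[[0,0,1,0,0],[0,0,1.5,0,0],[0,0,1.5,0,0],[0,0,1.5,0,0]]}'
python3 steer.py '{"ticks":[[0,0,1,0,0],[0,0,1.5,0,0],[0,0,1.5,0,0],[0,0,1.5,0,0]]}'
python3 d.py 556 213 215 0.159
```

```text
t: 11.27
eef_pos: [555.8, 215.1, 187.6]
tcp_rot: [-3.142, 0.0, 0.161]
ft_force: [0.0, -0.0, -1.0]
opening: 0.143
grip_force: 30.0
t: 11.6
eef_pos: [555.8, 215.1, 186.1]
tcp_rot: [-3.142, 0.0, 0.161]
ft_force: [-0.8, -0.1, -1.4]
opening: 0.15
grip_force: 30.0
t 11.6 pos [555.8 215.1 186.1] rot [-3.142  0.     0.161] F [-0.8 -0.1 -1.4] grip 30.0 shift [ -0.1   2.1 -28.9] turn 0.002 j [0.26 0.48 1.67 0.   1.   1.67]
```

```bash

python3 steer.py '{"ticks":[[0,0,1,0,0],[0,0,2,0,0],[0,0,3,0,0],[0,0,3,0,0]]}'
python3 steer.py '{"ticks":[[0,0,1,0,0],[0,0,3,0,0],[0,0,5,0,0],[0,0,5,0,0]]}'
python3 d.py 556 213 127.5 0.159
python3 - <<'E'
from h import *
p,d=camrig.read_camera("side")
a=cv2.resize(p[110:180,200:280,::-1],(800,600),interpolation=cv2.INTER_CUBIC)
a=cv2.convertScaleAbs(a,alpha=2.2,beta=-290);cv2.imwrite("pics/s5.png",a)
E
```

```text
t: 11.93
eef_pos: [555.7, 215.1, 182.9]
tcp_rot: [-3.142, 0.0, 0.161]
ft_force: [-0.3, -0.6, -0.8]
opening: 0.143
grip_force: 30.0
t: 12.27
eef_pos: [555.6, 215.0, 177.7]
tcp_rot: [3.142, 0.001, 0.161]
ft_force: [0.2, -0.7, -0.7]
opening: 0.151
grip_force: 30.0
t 12.27 pos [555.6 215.  177.7] rot [3.142e+00 1.000e-03 1.610e-01] F [ 0.2 -0.7 -0.7] grip 30.0 shift [ 0.1  2.1 50.2] turn 0.002 j [0.26 0.49 1.67 0.   0.98 1.67]
```

View pics/s5.png

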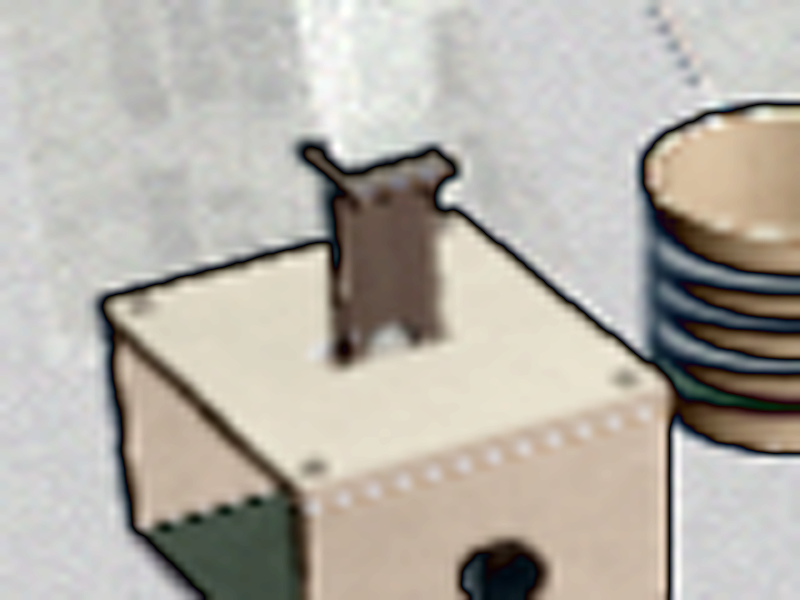

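The blade is through the slot: the window has half disappeared at (390,340), and there is no contact force. Lowering the rest.

```bash

python3 steer.py '{"ticks":[[0,0,3,0,0],[0,0,7,0,0],[0,0,11,0,0],[0,0,15,0,0],[0,0,17,0,0]]}'
python3 steer.py '{"ticks":[[0,0,0,0,0],[0,0,0,0,0]]}'
python3 d.py 556 213 127.5 0.159
```

```text
t: 12.73
eef_pos: [555.6, 215.0, 160.4]
tcp_rot: [3.142, 0.001, 0.161]
ft_force: [0.0, -0.5, -1.2]
opening: 0.144
grip_force: 30.0
t: 12.9
eef_pos: [555.8, 215.1, 161.0]
tcp_rot: [-3.142, 0.0, 0.161]
ft_force: [-0.3, 0.7, -0.9]
opening: 0.147
grip_force: 30.0
t 12.9 pos [555.8 215.1 161. ] rot [-3.142  0.     0.161] F [-0.3  0.7 -0.9] grip 30.0 shift [-0.1  2.1 33.5] turn 0.002 j [0.26 0.51 1.69 0.   0.94 1.67]
```

```bash

python3 steer.py '{"ticks":[[0,0,3,0,0],[0,0,7,0,0],[0,0,11,0,0],[0,0,15,0,0],[0,0,19,0,0]]}'
python3 steer.py '{"ticks":[[0,0,4,0,0],[0,0,8,0,0],[0,0,12,0,0],[0,0,14,0,0],[0,0,14,0,0]]}'
python3 steer.py '{"ticks":[[0,0,0,0,0],[0,0,0,0,0],[0,0,0,0,0]]}'
python3 d.py 556 213 127.5 0.159
python3 - <<'E'
from h import *
p,d=camrig.read_camera("side")
a=cv2.resize(p[110:180,200:280,::-1],(800,600),interpolation=cv2.INTER_CUBIC)
cv2.imwrite("pics/s6.png",a)
C=cloud("side",d);m=(np.hypot(C[...,0]-556,C[...,1]-213)<22)&(C[...,2]>98)&(C[...,2]<125)
print(np.histogram(C[m][:,2],bins=np.arange(98,126,2)))
E
```

```text
t: 13.32
eef_pos: [555.7, 215.0, 141.6]
tcp_rot: [-3.142, 0.0, 0.161]
ft_force: [0.6, 0.6, -0.4]
opening: 0.147
grip_force: 30.0
t: 13.73
eef_pos: [555.6, 215.0, 127.6]
tcp_rot: [3.142, 0.001, 0.161]
ft_force: [-0.7, -0.6, -2.6]
opening: 0.148
grip_force: 30.0
t: 13.98
eef_pos: [555.9, 215.1, 128.4]
tcp_rot: [-3.141, -0.0, 0.161]
ft_force: [0.6, -0.8, -1.1]
opening: 0.142
grip_force: 30.0
t 13.98 pos [555.9 215.1 128.4] rot [-3.141 -0.     0.161] F [ 0.6 -0.8 -1.1] grip 30.0 shift [-0.3  2.1  0.9] turn 0.002 j [0.26 0.55 1.72 0.   0.87 1.67]
(array([ 4,  3,  1,  0,  1,  6,  8, 21, 17,  9,  5,  7,  7]), array([ 98, 100, 102, 104, 106, 108, 110, 112, 114, 116, 118, 120, 122,
       124]))
```

View pics/s6.png

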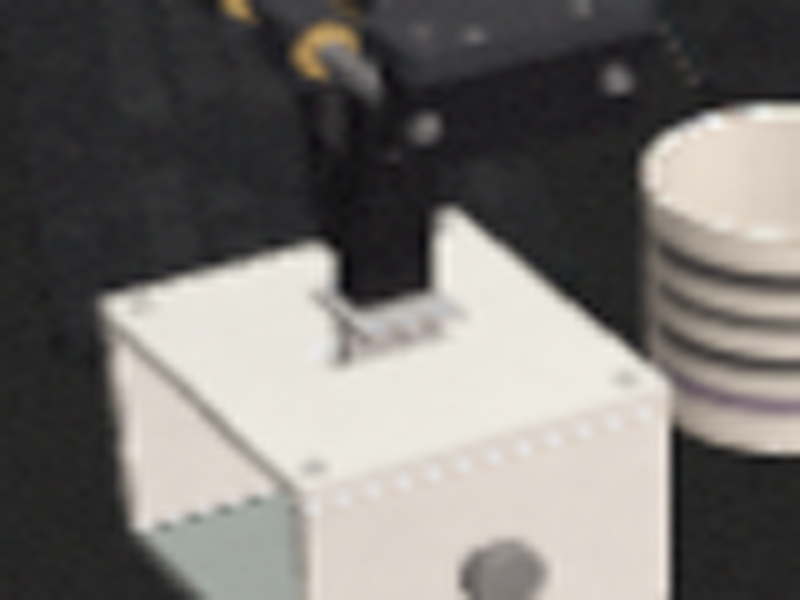

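The collar sits about 12 mm above the roof with its top at about 113 mm. The blade is in the slot, the forces show only the weight, and the mug hasn't moved. Handing in.

```bash
python3 -c "
from cell import env, camrig, workorder, status
print(workorder.job_done())"
```

```text
the job is handed in; nothing more can be done
None
```

I handed the job in at about 14 s: the gripper holds the blade upright in the reader slot, with the window about 46 mm above the bench (target 45 mm), the collar about 12 mm clear of the roof and no contact force showing; no verdict was returned.

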